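# Close the cobbler's cement pot with its bayonet cap

## Task

Close the cement pot so that it does not dry out: take the steel cap by its red bar, set it on the pot's mouth so that its ears drop through the notches of the rim, press it down against the sprung seal and twist it clockwise about a quarter turn until it clicks locked, then let go. Press and twist with feeling rather than force, and leave everything else on the bench where it is.

Things in the scene. Friction and masses are not known exactly. Their poses are not given: they have to be found in the camera images.
- cap: The pot's bayonet cap, lying mouth down on the bench: steel, 81 mm across, 49 mm high, 0.15 to 0.25 kg, a red grip bar on top. Origin: centre of the lower edge of its skirt, z up. Inside, above the origin: skirt bore 70 mm, flaring to 75 mm over the lowest 5 mm; ears at 5 to 10 mm; end of a central boss at 10 mm; roof at 20 mm. A half turn of the cap makes no difference.
- cap_bar (a point): Middle of the cap's red grip bar, 36 mm above the cap's origin, same axes. The bar is 56 mm long (along x), 14 mm thick (along y), and stands from 23 to 49 mm above the cap's origin; around it the flat cap top lies at 23 mm.
- cap_ears (a point): Point on the cap's axis between its two ears, 7.5 mm above the cap's origin, same axes. The ears stick inward from the skirt at +x and -x (under the ends of the bar; red dabs on the cap top mark them): each 14 mm wide, 5 mm thick, reaching in to 28 mm from the axis.
- holder: Steel holder, 144 mm plate, bolted to the bench; origin under its centre on the bench, z up. It carries the cement pot (aluminium, blue band, 104 mm across, 128 mm high), which does not shift or turn under the cap.
- mouth (a point): Centre of the pot's mouth, at the top of the rim, 128 mm above the bench; axes as the holder's. Brass rim 66 mm across, 5 mm thick, with two notches, half a turn apart, 36 degrees wide (an ear spans 28). The line through them lies roughly along x, but turned by up to 37 degrees either way with the pot: this is NOT in the reading. Red marks on the rim flank each notch.
- rim_under (a point): Point on the pot's axis 8 mm below the rim top. Off the notches the cap rests on its ears, origin 5 mm below the rim top; over them it sinks. Clockwise (from above) of each notch the underside of the rim is a cam at this level: the ears pass under it when the cap's origin is 18 mm below the rim top; at 20 mm the roof lands hard. Anticlockwise a stop blocks.
- lock (a point): Point on the pot's axis 15 mm below the rim top, where the locked cap's origin is. The cap turns clockwise under the cams; 68 to 74 degrees past the middle of the notch the ears lie under pockets 3 mm deep, and a stop ends the turn at 75. Let up there, the cap springs up 3 mm (the click) and can neither lift nor turn back. Over 60 N between cap and pot damages them.
- seal (a joint): How far the sprung black rubber ring in the mouth (45 mm across, its top 2 mm below the rim top when free) is pushed down, m. The cap's boss meets it when the cap's origin is 12 mm below the rim top; it pushes back with 4 N plus 1.3 N per mm: 0 open, 0.006 under the cams (12 N), 0.003 locked (8 N).
- awl: Bystander: stitching awl with a pale round wooden handle, 150 mm long, lying on the bench; origin midway under it, x along it
- screw_cap: Bystander: plain grey plastic screw cap, 54 mm across, 16 mm high, of another pot; origin under its centre
- polish_tin: Bystander: flat red and brass shoe-polish tin, 77 mm across, 24 mm high; origin under its centre
- cement_brush: Bystander: flat cement brush with a dark wooden handle, 200 mm long, lying down; origin midway under it
- hammer: Bystander: hammer with a pale wooden handle, 260 mm long, lying down; origin midway under it
- heel_a: Bystander: black rubber heel piece, about 67 x 62 x 14 mm; origin at its underside
- heel_b: Bystander: black rubber heel piece, about 67 x 62 x 14 mm; origin at its underside
- thread_reel: Bystander: yellow thread reel standing up, 48 mm across, 50 mm high; origin under its centre
Mind the look-alikes: they are no part of the job. What is shaped like the cap but pink or purple is not meant.

How it is judged:
By the outcome, as a careful person would: the job done as asked, in the order asked, and still so for the second after the job is handed in, with the robot touching nothing.
It also fails if it takes over 72 s, if anything falls off the work surface, if the arm or the gripper's body presses on something with over 40 N, if the wrist force passes 120 N, or if a joint passes its speed limit or range.

## Robot

A 6-joint arm with a two-finger parallel gripper is mounted at the origin on the work surface. World frame = base frame: x ahead of the robot, y to its left, z up, the work surface at z = 0. Lengths are in m, angles in rad, forces in N, time in s.
With the tool pointing down it reaches from about 0.325 to 0.75 m from the base axis. Payload 7.6 kg.
Tool frame: the origin (TCP) lies at the very end of the fingers, on their centre line; the grasp point (between the pads) lies 19 mm behind it (arm.tcp_to_grasp is the distance from the TCP to the grasp point, in m); z points along the fingers, y is the line along which they close (so a half turn about z gives the same grasp; the last joint's range is limited). The gripper opens to 85 mm and grips with 20 to 120 N. Pads are 22 mm wide; open, the fingers measure 114 mm over their backs; the gripper's body (76 mm by 85 mm) begins 54 mm behind the grasp point. The pads swing forward as they close: fully open they stand 13 mm farther back than shut.
Start: joints at [1.24, 0.052, 1.401, -0, 1.689, -0.07], TCP at [0.135, 0.507, 0.231] pointing down, gripper open.
Joint ranges: [-2.9, 2.9], [-0.91, 2.17], [0.12, 2.37], [-1.06, 4.2], [0.26, 2.73], [-2.93, 2.93]. Speed limits (rad/s): [2.57, 2.57, 3.01, 3.14, 3.14, 3.14].

## Interface

Orientations are given as a unit quaternion [x, y, z, w].
In Python, from station import arm gives the robot as it stands.
- The arm moves only by the shell command python3 -m creep 'ROWS' [OPENING] [FORCE]. ROWS is text: rows parted by semicolons, each of 4 numbers parted by spaces: the shift along the tool's x, y, z in m, then the turn about the tool's z in degrees. A call has 1 to 8 rows; each row shifts and turns the commanded pose from where the row before left it, along the tool's axes as they then stand; what a row does not reach is not made up. A row lasts 1/8 s, in which the tool goes at most 62.5 mm and 10.7 degrees, less where a joint would pass 70% of its speed; a pose out of reach is approached as far as the arm can. A call is refused whole if a number of a shift passes 0.0625 or a number of a turn 10.7, either way. A call with a gripper value outside its range is refused whole. OPENING is the opening, from 0 (shut) to 1 (fully open), set as the call begins (- or left out, the last holds). The fingers move at their own pace and stop on an object; FORCE is the grip in N (left out, the last holds). Time passes only in rows, so rows that do not move let the fingers close. It gives the time, the measured TCP pose, the force, the opening and the grip force at its end, in the units of the state.
- arm.observe(): the state, without advancing time (a new reading comes with each control period).
- arm.read_camera(name): name is "scene" or "top"; returns a dict with "color" (384x512x3 uint8, red, green, blue), "K" (3x3 intrinsics, pixels), "pose" (4x4, takes a point from camera to world coordinates). Camera axes: x right, y down, z forward; pixel columns grow to the right and rows downward; lengths in m; the calibration is good to about 2 mm. A picture is of the moment at which its call begins. There is no depth.
- arm.sign_off(): hands the job in; it is judged then, once.
The state is a dict: "clock": time; "joints": joint angles; "qd": joint speeds; "tau": joint torques, N m; "tcp_pos": TCP position; "ee_rot": TCP orientation; "force": force on the tool from outside, world axes, zero at the start; "torque": the same for the moment, N m; "gripper_width": opening from 0.0 (shut) to 1.0 (fully open); "grasp_force": force on a finger pad.
Only numpy, scipy, OpenCV 4.12 (cv2) and the standard library are available. Lean on these libraries where they do the work, as an engineer would, in place of code of your own. Each camera call takes 0.05 s, during which the arm holds its last target. There are 200 camera calls.

## Working session

There is one attempt and no reset: what is moved stays moved. The work goes in short steps, Python scripts to look and compute and a shell command to move; the robot and the scene stay as the last step left them, time stands still between calls to the robot, and variables do not carry over. Pictures are saved under pics/ and viewed, at most 10 in all, crops included, and the job is handed in when it is done.

```bash
ls; mkdir -p pics; cat > h.py <<'E'
import numpy as np, cv2
from station import arm
def snap(n,f):
    r=arm.read_camera(n); cv2.imwrite(f'pics/{f}.png',r['color'][:,:,::-1]); np.savez(f'pics/{f}.npz',**{k:np.array(v) for k,v in r.items()}); return r
def load(f): return np.load(f'pics/{f}.npz')
def ray(r,u,v):
    P=np.array(r['pose']); d=P[:3,:3]@np.linalg.inv(r['K'])@[u,v,1]; return P[:3,3],d/np.linalg.norm(d)
def plane(r,u,v,z):
    o,d=ray(r,u,v); return o+d*(z-o[2])/d[2]
def tri(a,pa,b,pb):
    o1,d1=ray(a,*pa); o2,d2=ray(b,*pb)
    s=np.linalg.lstsq(np.c_[d1,-d2],o2-o1,rcond=None)[0]
    p,q=o1+s[0]*d1,o2+s[1]*d2
    return (p+q)/2,np.linalg.norm(p-q)
def proj(r,p):
    P=np.linalg.inv(r['pose']); c=np.array(r['K'])@(P[:3,:3]@p+P[:3,3]); return c[:2]/c[2]
E
python3 - <<'E'
from h import *
np.set_printoptions(precision=4,suppress=True)
a=snap('scene','s0');b=snap('top','t0')
for r in(a,b): print(r['pose'],r['K'])
im=np.hstack([a['color'],b['color']]) 
s=arm.observe();print(s['clock'],s['tcp_pos'],s['ee_rot'],s['force'],s['gripper_width'])
E
```

```text
pics
[[-0.2151  0.5136 -0.8306  1.5791]
 [ 0.9764  0.0977 -0.1924  0.2462]
 [-0.0177 -0.8524 -0.5226  0.7653]
 [ 0.      0.      0.      1.    ]] [[431.9628   0.     259.2767]
 [  0.     431.9628 195.9193]
 [  0.       0.       1.    ]]
[[-0.0014 -0.9917  0.1282  0.3975]
 [-1.      0.0006 -0.0058  0.0037]
 [ 0.0057 -0.1282 -0.9917  1.4173]
 [ 0.      0.      0.      1.    ]] [[485.047    0.     256.8001]
 [  0.     485.047  182.6615]
 [  0.       0.       1.    ]]
0.1 [0.1353 0.507  0.2305] [ 0.13    0.9915 -0.0007 -0.0001] [ 0.047   0.4689 -0.049 ] 0.9968396168652848
```

View pics/s0.png

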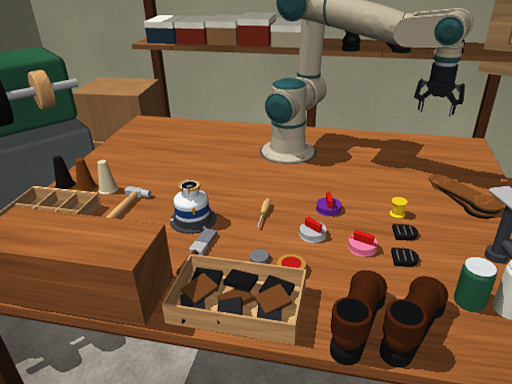

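View pics/t0.png

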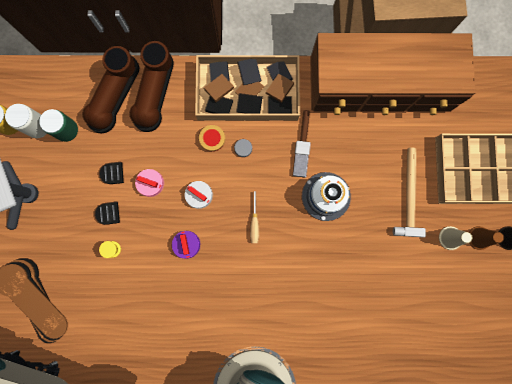

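The steel cap with its red bar is at scene (314,230) and top (198,194). The pink cap is at top (148,182), the purple one at (185,244), and the pot at scene (190,205) and top (327,193). Next I'll measure the bar and mouth and enlarge them.

```bash
python3 - <<'E'
from h import *
np.set_printoptions(precision=4,suppress=True)
a,b=load('s0'),load('t0')
def red(r,x0,x1,y0,y1):
    im=r['color'][y0:y1,x0:x1].astype(int); R,G,B=im[...,0],im[...,1],im[...,2]
    m=((R>120)&(G<70)&(B<70)).astype(np.uint8)
    n,l,s,c=cv2.connectedComponentsWithStats(m)
    k=1+np.argmax(s[1:,4]); pts=np.argwhere(l==k)[:,::-1]+[x0,y0]
    return pts
pa=red(a,295,330,212,245); pb=red(b,182,213,178,210)
ca,cb=pa.mean(0),pb.mean(0)
print(len(pa),ca,len(pb),cb,tri(a,ca,b,cb))
# bar direction: rays on plane 0.049 of principal axis
for r,p in((a,pa),(b,pb)):
    w=np.array([plane(r,u,v,0.045)[:2] for u,v in p]); U,S,V=np.linalg.svd(w-w.mean(0)); print(w.mean(0),np.degrees(np.arctan2(V[0,1],V[0,0])),S/np.sqrt(len(w))*np.sqrt(12))
def crop(r,x,y,h,w,f): return cv2.resize(np.ascontiguousarray(r['color'][y:y+h,x:x+w]),None,fx=f,fy=f,interpolation=cv2.INTER_CUBIC)
t=np.hstack([crop(a,170,172,60,50,8)[:, :400],crop(b,302,165,60,50,8)[:,:400]])
cv2.imwrite('pics/z0.png',t[:,:,::-1])
E
```

```text
154 [312.6688 223.9481] 92 [196.6304 193.1957] (array([0.5458, 0.1659, 0.0382]), np.float64(0.0034157751712941475))
[0.5558 0.1649] 38.48728229706798 [0.0665 0.0326]
[0.5449 0.1668] -124.39197509173862 [0.06   0.0122]
```

View pics/z0.png

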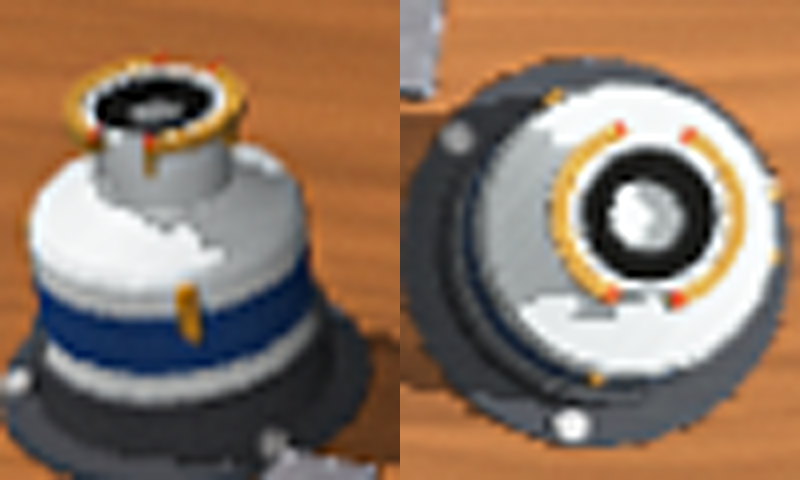

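The mouth shows clearly. In the top crop (8x, from (302,165)), the red marks flanking the notches are at (620,128), (690,135), (612,295) and (678,299). In the scene crop they are at (160,60), (212,67), (93,135) and (150,142), so the notch line lies close to world x.

```bash
python3 - <<'E'
from h import *
np.set_printoptions(precision=4,suppress=True)
a,b=load('s0'),load('t0')
T=[(620,128),(690,135),(612,295),(678,299)]; S=[(160,60),(212,67),(93,135),(150,142)]
T=[(302+(u-400+.5)/8-.5,165+(v+.5)/8-.5) for u,v in T]; S=[(170+(u+.5)/8-.5,172+(v+.5)/8-.5) for u,v in S]
def wc(r,p):
    im=r['color'].astype(float); x,y=int(round(p[0])),int(round(p[1])); q=im[y-2:y+3,x-2:x+3]
    w=np.clip(q[...,0]-1.6*q[...,1]-20,0,None); yy,xx=np.mgrid[y-2:y+3,x-2:x+3]
    return ((w*xx).sum()/w.sum(),(w*yy).sum()/w.sum()) if w.sum()>0 else p
T=[wc(b,p) for p in T]; S2=[wc(a,p) for p in S]
print(np.array(T),np.array(S2))
print('tri centre',tri(a,np.mean(S2,0),b,np.mean(T,0)))
for r,pts in((a,S2),(b,T)):
    w=np.array([plane(r,*p,.128)[:2] for p in pts]); c=w.mean(0); d=(w[0]+w[1]-w[2]-w[3])/2
    print(c,'radii',np.linalg.norm(w-c,axis=1),'notch deg',np.degrees(np.arctan2(d[1],d[0])),'ang',np.degrees(np.arctan2(*(w-c).T[::-1])))
# brass/seal: blacks in mouth top view
def blob(r,x0,x1,y0,y1,z):
    im=r['color'][y0:y1,x0:x1].max(2); m=(im<60).astype(np.uint8)
    n,l,s,c=cv2.connectedComponentsWithStats(m);
    for k in range(1,n):
        if s[k,4]>25: print(s[k],c[k]+[x0,y0],plane(r,*(c[k]+[x0,y0]),z))
print('seal');blob(b,322,345,181,201,.126);blob(a,178,200,178,194,.126)
# cap centre & bar
def redm(r,x0,x1,y0,y1):
    im=r['color'][y0:y1,x0:x1].astype(float); w=np.clip(im[...,0]-1.8*np.maximum(im[...,1],im[...,2]),0,None)
    yy,xx=np.mgrid[y0:y1,x0:x1]; return w,xx,yy
w,xx,yy=redm(b,184,211,180,207)
P=np.array([plane(b,u,v,.049)[:2] for u,v in zip(xx.ravel(),yy.ravel())]); W=w.ravel(); c=(P*W[:,None]).sum(0)/W.sum(); C=((P-c)*W[:,None]).T@(P-c)/W.sum(); e,V=np.linalg.eigh(C); print('bar top',c,np.degrees(np.arctan2(V[1,1],V[0,1]))%180,np.sqrt(12*e))
def steel(r,x0,x1,y0,y1):
    im=r['color'][y0:y1,x0:x1].astype(int); m=((im.max(2)-im.min(2)<45)&(im.max(2)>90)|((im[...,0]>110)&(im[...,1]<80)&(im[...,2]<80))).astype(np.uint8)
    cs,_=cv2.findContours(m,cv2.RETR_EXTERNAL,cv2.CHAIN_APPROX_NONE); k=max(cs,key=cv2.contourArea); return cv2.fitEllipse(k+np.array([x0,y0])),cv2.contourArea(k)
e,A=steel(b,178,218,175,213); print(e,A,plane(b,*e[0],.015),'diam',plane(b,e[0][0]+np.mean(e[1])/2,e[0][1],.015)-plane(b,e[0][0]-np.mean(e[1])/2,e[0][1],.015))
cv2.imwrite('pics/z1.png',cv2.resize(np.hstack([a['color'][205:250,290:340],b['color'][170:215,172:222]]),None,fx=8,fy=8,interpolation=cv2.INTER_CUBIC)[:,:,::-1])
E
```

```text
[[329.     181.    ]
 [337.6099 181.3901]
 [328.     201.2249]
 [336.1723 202.    ]] [[189.5714 178.8371]
 [196.3035 179.6965]
 [181.     188.9383]
 [188.     189.3355]]
tri centre (array([ 0.5407, -0.2077,  0.1283]), np.float64(0.001736847037791713))
[ 0.5396 -0.2089] radii [0.0322 0.0324 0.0335 0.0306] notch deg 176.15154354004062 ang [-163.8158  156.2396  -21.966    16.0537]
[ 0.5406 -0.207 ] radii [0.0295 0.0303 0.0295 0.0298] notch deg -4.622726707326483 ang [  18.4172  -27.0732  153.6125 -163.094 ]
seal
[  3   3  16  16 122] [332.9672 191.4098] [ 0.5407 -0.208   0.126 ]
[ 4  4 14  7 55] [188.5273 184.3273] [ 0.5377 -0.2106  0.126 ]
bar top [0.5442 0.1655] 55.203471343938766 [0.012  0.0599]
((197.28916931152344, 194.49758911132812), (26.155099868774414, 29.69761085510254), 87.9777603149414) 580.5 [0.5443 0.1684 0.015 ] diam [-0.0001 -0.081   0.    ]
```

View pics/z1.png

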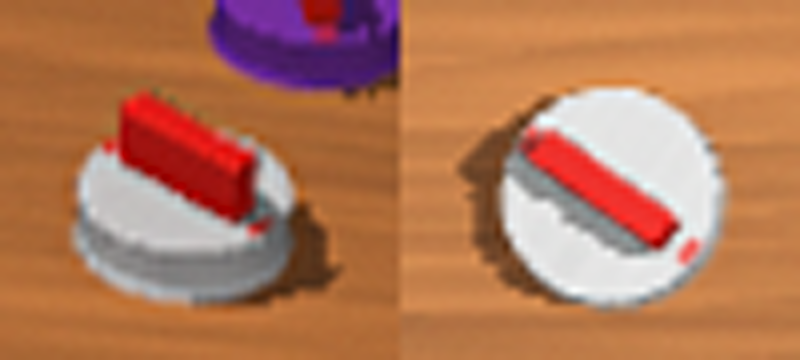

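The cap bar is at (0.544, 0.166). Its height triangulates to 0.038, against 0.036 stated. It points at about 55° and the disc measures 81 mm across, so this is the right cap. The mouth is at (0.5407, -0.2075) and triangulates to z = 0.128, with the notch line at about -4.3°. I'll go to the cap with tool y at 145°.

```bash
cat > go.py <<'E'
import sys; from h import *; from scipy.spatial.transform import Rotation as R
s=arm.observe(); M=R.from_quat(s['ee_rot']).as_matrix(); yaw=np.degrees(np.arctan2(M[1,1],M[0,1]))
print('t',round(s['clock'],2),'tcp',np.round(s['tcp_pos'],4),'yaw y',round(yaw,2),'tilt',np.round(M[:2,2],4),'F',np.round(s['force'],1),'T',np.round(s['torque'],2),'w',round(s['gripper_width'],3),'g',np.round(s['grasp_force'],1),'j6',round(np.degrees(s['joints'][5]),1))
if len(sys.argv)>4:
    p=np.array([float(x) for x in sys.argv[1:4]]); print('shift tool',np.round(M.T@(p-s['tcp_pos']),4),'turn',round((yaw-float(sys.argv[4])+180)%360-180,2))
E
python3 -m creep '0 0 0 -10; 0 0 0 -10; 0 0 0 -10; 0 0 0 -10; 0 0 0 -10; 0 0 0 -10; 0 0 0 -10; 0.005 -0.059 0 0' 0.5 60
python3 -m creep '0.005 -0.059 0 0; 0.005 -0.059 0 0; 0.005 -0.059 0 0; 0.005 -0.059 0 0; 0.005 -0.059 0 0; 0.005 -0.059 0.02 0; 0.005 -0.059 0.03 0; 0.005 -0.059 0.03 0'
python3 go.py 0.5442 0.1665 0.08 145
```

```text
clock: 1.1
tcp_pos: [0.1795, 0.4699, 0.2305]
ee_rot: [-0.465, 0.885, -0.0, -0.001]
force: [1.3, -0.2, -0.2]
gripper_width: 0.501
grasp_force: 0.0
clock: 2.1
tcp_pos: [0.5407, 0.1692, 0.1537]
ee_rot: [-0.462, 0.887, 0.0, -0.0]
force: [0.2, 1.0, 0.9]
gripper_width: 0.498
grasp_force: 0.0
t 2.1 tcp [0.5407 0.1692 0.1537] yaw y 145.04 tilt [-0.0002  0.0002] F [0.2 1.  0.9] T [0.05 0.   0.09] w 0.498 g 0.0 j6 -131.4
shift tool [ 0.0002 -0.0045  0.0737] turn 0.04
```

```bash
python3 -m creep '0 -0.002 0.03 0; 0 -0.001 0.03 0; 0 0 0.015 0; 0 0 0 0' >/dev/null; python3 go.py 0.5442 0.1665 0.028 145; python3 -c "
from h import *
a=snap('scene','s1')
cv2.imwrite('pics/z2.png',cv2.resize(a['color'][190:260,270:360],None,fx=8,fy=8,interpolation=cv2.INTER_CUBIC)[:,:,::-1])"
```

```text
t 2.6 tcp [0.5413 0.169  0.0789] yaw y 145.07 tilt [-0.0022 -0.0005] F [0.6 0.5 0.8] T [-0.02 -0.04 -0.05] w 0.5 g 0.0 j6 -131.5
shift tool [ 0.0003 -0.0038  0.0509] turn 0.07
```

View pics/z2.png

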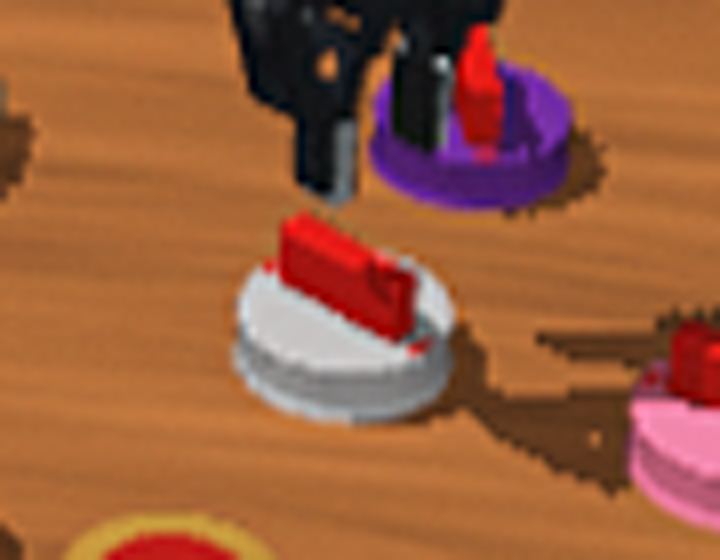

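The fingers hang above the bar: tips at crop (330,190) and (415,140), bar top at (345,250). I'll check that with a projection of the TCP.

```bash
python3 -c "
from h import *
a=load('s1')
for p in ([.5413,.169,.079],[.5413,.169,.098],[.5442,.1665,.049],[.5442,.1665,.036]): print(p,(proj(a,np.array(p))-[270,190]+.5)*8-.5)
c=np.array([.5413,.169,.085]);y=np.array([np.cos(np.radians(145)),np.sin(np.radians(145)),0])
for s in(-.021,.021): print((proj(a,c+s*y)-[270,190]+.5)*8-.5)
"
```

```text
[0.5413, 0.169, 0.079] [365.16950146 175.18945787]
[0.5413, 0.169, 0.098] [367.84852844 130.52816996]
[0.5442, 0.1665, 0.049] [353.23199556 248.00732915]
[0.5442, 0.1665, 0.036] [351.50801105 277.42988194]
[326.62736894 183.93292438]
[404.63654239 138.83246012]
```

The projection agrees. Descend and grip.

```bash
python3 -m creep '0 -0.002 0.02 0; 0 -0.002 0.02 0; 0 0 0.011 0; 0 0 0 0' >/dev/null; python3 go.py 0.5442 0.1665 0.027 145
python3 -m creep '0 0 0 0; 0 0 0 0; 0 0 0 0; 0 0 0 0; 0 0 0 0; 0 0 0 0' 0 60; python3 go.py 0.5442 0.1665 0.027 145
```

```text
t 3.15 tcp [0.5444 0.1665 0.0273] yaw y 145.06 tilt [-0.0027 -0.0005] F [ 0.  -0.   0.4] T [0.   0.   0.03] w 0.502 g 0.0 j6 -131.8
shift tool [0.0001 0.0002 0.0003] turn 0.06
clock: 3.9
tcp_pos: [0.546, 0.1668, 0.0298]
ee_rot: [-0.462, 0.887, -0.0, 0.001]
force: [0.9, -0.3, 5.7]
gripper_width: 0.147
grasp_force: 60.7
t 3.9 tcp [0.546  0.1668 0.0298] yaw y 145.06 tilt [0.002  0.0005] F [ 0.9 -0.3  5.7] T [-0.05  0.    0.03] w 0.147 g 60.7 j6 -131.8
shift tool [0.0013 0.0013 0.0028] turn 0.06
```

Gripped: the width matches the 14 mm bar, and the arm gives about 2 N/mm. Lift and carry.

```bash
python3 -m creep '0 0 -0.02 0; 0 0 -0.05 0; 0 0 -0.05 0; 0 0 -0.05 0; 0 0 0 0; 0 0 0 0' >/dev/null; python3 go.py 0.5407 -0.2075 0.2 85.7
python3 -m creep '0.039 -0.0265 0 0; 0.039 -0.0265 0 0; 0.039 -0.0265 0 0; 0.039 -0.0265 0 0; 0.039 -0.0265 0 0; 0.039 -0.0265 0 0; 0.039 -0.0265 0 0; 0.037 -0.0265 0 0' >/dev/null
python3 -m creep '0 0 0 10; 0 0 0 10; 0 0 0 10; 0 0 0 10; 0 0 0 10; 0 0 0 9.3; 0 0 0 0; 0 0 0 0' >/dev/null
python3 go.py 0.5407 -0.2075 0.2 85.7
```

```text
t 4.65 tcp [0.5446 0.1666 0.1969] yaw y 145.06 tilt [-0.0029 -0.0005] F [ 0.1  0.1 -3. ] T [ 0.01 -0.    0.  ] w 0.149 g 59.8 j6 -131.8
shift tool [ 0.3088 -0.2111 -0.0028] turn 59.36
t 6.65 tcp [ 0.5452 -0.199   0.1972] yaw y 84.95 tilt [-0.0048 -0.0049] F [ 0.7  1.2 -2.4] T [ 0.03 -0.03  0.01] w 0.144 g 59.8 j6 -108.5
shift tool [ 0.0038 -0.0089 -0.0027] turn -0.75
```

```bash
python3 -m creep '0.0025 -0.0087 0.01 -0.7; 0 0 0 0; 0 0 0 0; 0 0 0 0' >/dev/null; python3 go.py 0.542 -0.2075 0.16 85.7; python3 -c "
from h import *
a=snap('scene','s2');b=snap('top','t2')
cv2.imwrite('pics/z3.png',cv2.resize(np.hstack([a['color'][140:230,160:220],b['color'][150:240,295:385][:,:60]]),None,fx=6,fy=6,interpolation=cv2.INTER_CUBIC)[:,:,::-1])"
```

```text
t 7.15 tcp [ 0.5425 -0.2077  0.189 ] yaw y 85.49 tilt [-0.002  -0.0061] F [ 0.1 -0.1 -2.1] T [0.02 0.   0.03] w 0.15 g 59.8 j6 -109.9
shift tool [0.0005 0.0003 0.029 ] turn -0.21
```

View pics/z3.png

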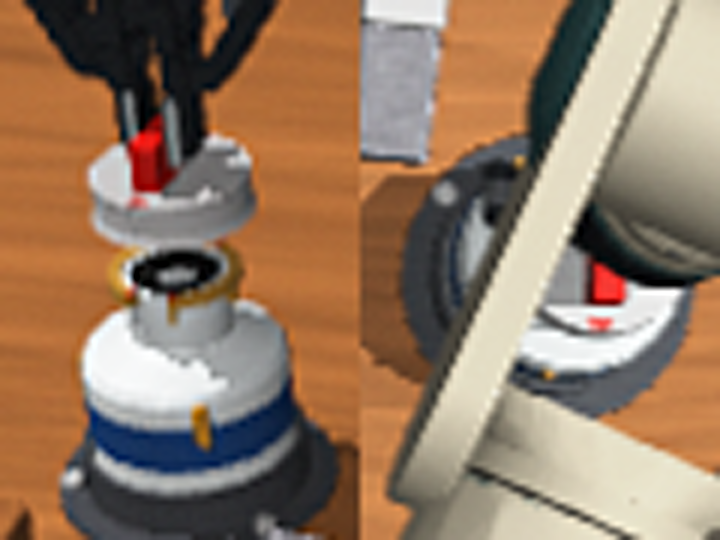

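The scene crop shows the cap upright in the fingers over the rim: skirt from x=91 to 255 with its lowest point at y≈245, and the rim from 108 to 242. I'll hold that against the prediction.

```bash
python3 -c "
from h import *
a=load('s2'); t=np.linspace(0,2*np.pi,200)
def bb(c,r):
    q=np.array([(proj(a,np.array(c)+[r*np.cos(x),r*np.sin(x),0])-[160,140]+.5)*6-.5 for x in t]); return q.min(0).round(1),q.max(0).round(1)
for z in(.158,.163): print('cap',bb((.5412,-.2075,z),.0405), 'top',bb((.5412,-.2075,z+.023),.0405))
print('rim',bb((.5407,-.2075,.128),.033))
"
```

```text
cap (array([ 86.6, 176.9]), array([253.7, 256.9])) top (array([ 80.8, 135.9]), array([249.6, 214.5]))
cap (array([ 85.4, 168. ]), array([252.9, 247.8])) top (array([ 79.6, 126.9]), array([248.7, 205.1]))
rim (array([109.7, 235.9]), array([244.1, 302.6]))
```

```bash
python3 -c "
from h import *
a=load('s2'); im=a['color'].astype(float)
# wood vs steel: saturation edge subpixel along rows
sat=im[...,0]-im[...,2]
for y in range(166,181):
    r=sat[y,168:208]; i=np.where(r<45)[0]
    if len(i): 
        i0,i1=i[0],i[-1]
        f=lambda k,d:(r[k-d]-45)/(r[k-d]-r[k]+1e-9)
        print(y,168+i0-1+f(i0,1),168+i1+1-f(i1,-1))
for x in (186,188,189,190,192):
    print('col',x,sat[174:186,x].round(0))
brass=(im[...,0]>140)&(im[...,0]-im[...,2]>90)&(im[...,1]>90)
for y in range(181,192): print('rim',y,sat[y,174:206].astype(int))
"
```

```text
166 176.0 201.1794871794942
167 174.87142857141612 201.27819548872722
168 174.3678160919498 201.20338983051522
169 174.33684210525962 201.18181818182563
170 174.51136363635783 201.20618556701848
171 174.7692307692209 201.39506172840254
172 174.9599999999872 201.8545454545481
173 175.26315789473338 202.16216216216972
174 175.36046511627487 202.06451612904232
175 175.14516129032023 201.73015873016303
176 174.95774647885975 201.01612903227394
177 175.24050632911087 200.01562500001538
178 175.75999999998987 198.34782608698487
179 177.36956521738327 196.2380952381315
180 178.9189189188941 193.90476190476417
col 186 [ 2.  2.  3.  4.  3.  3.  2.  1.  1.  1. -1. -2.]
col 188 [ 5.  3.  3.  2.  3.  2.  1.  2.  0.  1. -1. -4.]
col 189 [ 0.  3.  1. -1.  2.  4.  2.  2.  0.  2. -2. -3.]
col 190 [ 2.  2.  2.  0.  2.  2.  3.  2.  0.  1. -1. -2.]
col 192 [ 3.  4.  1.  2.  2.  2. -1. -3. -1. -2. -1. -3.]
rim 181 [124 122 124 127 131 133 120  99  98  50  19  -4   1   2   2   2   2   1
  -3   8  33  30  49  90  97 114 129 126 126 125 125 124]
rim 182 [128 129 128 128 131 141 158 140  70  26  20  -5   1 
[... 628 characters left out ...]
 129]
rim 187 [118 118 117 118 124 152 113  28  39  -6   1   0  -2  -4  -7  -6  -6  -9
 -10  -1  35  51  66  80  66  75 133 131 129 130 129 127]
rim 188 [117 115 115 113 105 121 143 143  54   0  -9  -3  -2   0  18   6  22  34
  61  49  72  91  88  82  74  89 137 132 128 126 125 128]
rim 189 [120 118 119 118 111 102 119 139  65  13 -10  -4  -7   0  90  76  76  72
  98 100  99  86  50  45  98  89 118 135 131 127 124 124]
rim 190 [118 118 118 119 121 117 110  93  62  15  -8  -6 -10  -2 122 108 108 103
  81  66  52  11   2   6  34  26  12  21  57 112 127 121]
rim 191 [117 116 120 124 130 117  63  29   7  -1  -5  -4  -8  -2  97  68  32  13
  10   8   5 -10  -8  -9  -4   4 -13 -11   0  21  85 123]
```

The scene view puts the cap about 2.5 mm too far toward +y relative to the rim. I'll check x with the top view, using the red dab and bar end.

```bash
python3 -c "
from h import *
np.set_printoptions(precision=4,suppress=True)
b0,b2=load('t0'),load('t2')
def dab(r,x0,x1,y0,y1):
    im=r['color'][y0:y1,x0:x1].astype(float); w=np.clip(im[...,0]-1.5*np.maximum(im[...,1],im[...,2]),0,None); yy,xx=np.mgrid[y0:y1,x0:x1]; print(w.astype(int)); return (w*xx).sum()/w.sum(),(w*yy).sum()/w.sum()
d0=dab(b0,205,213,196,207); d2=dab(b2,328,342,190,208)
print(d0,plane(b0,*d0,.023))
"

```

```text
[[ 76   0   0   0   0   0   0   0]
 [178  22   0   0   0   0   0   0]
 [155  72   0   0   0   0   0   0]
 [104   0   0   0   0   0   0   0]
 [  0   0   0  92   0   0   0   0]
 [  0   0  75  85   0   0   0   9]
 [  0   0  70   0   0   0   0   9]
 [  0   0   0   0   0   0   8   7]
 [  0   0   0   0   0   5   7   8]
 [  0   0   0   0   8   8   6   6]
 [  0   0   0   5   6   4   5   5]]
[[  0   0   0   0   0   0   0   0   0   0   0   0   0   0]
 [  0   0   0   0   0   0   0   0   0   0   0   0   0   0]
 [  0   0   0   0   0   0   0   0   0   0   0   0   0   0]
 [  0   0   0   0   0  28  25   0   0   0   0   0   0   0]
 [  0   0   0   0   0  24 154 119  28   0   0   0   0   0]
 [  0   0   0   0   0  17 158 170 154  61   0   0   0   0]
 [  0   0   0   0   0  20 160 164 163 169 134   2   0   0]
 [  0   0   0   0   0  36 164 162 159 163 175   0   0   0]
 [  0   0   0   0   0  40 168 161 162 166 176   0   0   0]
 [  0   0   0   0   0  44 170 174 170 175 184   0   0   0]
 [  0   0   0   0   0  31  89 103 105 103  27   0   0   0]
 [  0   0   0   0   0   0   0   0   0   0   0   0   0   0]
 [  0   0   0   0   0   0   0   0   0   0   0   0   0   0]
 [  0   0   0   0   0  55 107  98  73   0   0   0   0   0]
 [  0   0   0   0   0   0  44 103   0   0   0   0   0   0]
 [  0   0   0   0   0   0   0   0   0   0   0   0   0   0]
 [  0   0   0   0   0   0   0   0   0   0   0   0   0   0]
 [  0   0   0   0   0   0   0   0   0   0   0   0   0   0]]
(np.float64(206.50478927203065), np.float64(199.32758620689654)) [0.5294 0.1407 0.023 ]
```

```bash
python3 -c "
from h import *
np.set_printoptions(precision=4,suppress=True)
b0,b2=load('t0'),load('t2')
print('dab0',plane(b0,207.6,200.9,.023)-[.5442,.1665,0], 'dab2',plane(b2,334.6,203.4,.181),plane(b2,334.6,203.4,.183))
print('end base',plane(b2,335.9,200.1,.181),'top mid',plane(b2,335.9,197,.207))
print('rim',plane(b0,332.97,191.41,.126))
"
python3 go.py 0.542 -0.2075 0.16 85.7
```

```text
dab0 [-0.0193 -0.029   0.023 ] dab2 [ 0.5037 -0.2025  0.181 ] [ 0.5036 -0.2022  0.183 ]
end base [ 0.5122 -0.206   0.181 ] top mid [ 0.5176 -0.2018  0.207 ]
rim [ 0.5407 -0.208   0.126 ]
t 7.25 tcp [ 0.5425 -0.2076  0.189 ] yaw y 85.49 tilt [-0.0021 -0.0061] F [ 0.2  0.2 -1.6] T [ 0.06 -0.01  0.01] w 0.147 g 59.8 j6 -109.9
shift tool [0.0005 0.0003 0.029 ] turn -0.21
```

Both views agree: the cap sits about 2.5 mm too far in +y and about 1 mm short in x. I'll correct that and go down gently, watching the force.

```bash
python3 -m creep '-0.0012 -0.0025 0.01 0; 0 0 0.01 0; 0 0 0.007 0; 0 0 0 0; 0 0 0 0' >/dev/null; python3 go.py 
python3 -m creep '0 0 0.003 0; 0 0 0.003 0; 0 0 0.002 0; 0 0 0 0; 0 0 0 0' >/dev/null; python3 go.py 
python3 -m creep '0 0 0.002 0; 0 0 0.002 0; 0 0 0 0; 0 0 0 0' >/dev/null; python3 go.py 
```

```text
t 7.88 tcp [ 0.5435 -0.2105  0.1621] yaw y 85.47 tilt [-0.002  -0.0062] F [-0.4  0.5 -1.4] T [0.01 0.01 0.03] w 0.151 g 59.8 j6 -110.1
t 8.5 tcp [ 0.5434 -0.2105  0.1539] yaw y 85.48 tilt [-0.0024 -0.0059] F [ 1.1  0.2 -2. ] T [0.03 0.02 0.04] w 0.147 g 59.8 j6 -110.1
t 9.0 tcp [ 0.5433 -0.2105  0.1498] yaw y 85.48 tilt [-0.0025 -0.006 ] F [ 0.8 -1.2 -2. ] T [0.03 0.   0.01] w 0.15 g 59.8 j6 -110.1
```

```bash
for i in 1 2; do python3 -m creep '0 0 0.002 0; 0 0 0 0; 0 0 0 0' >/dev/null; python3 go.py; done
```

```text
t 9.38 tcp [ 0.5433 -0.2105  0.1478] yaw y 85.48 tilt [-0.0025 -0.006 ] F [-0.6  0.  -2.3] T [-0.05 -0.02 -0.05] w 0.153 g 59.8 j6 -110.1
t 9.75 tcp [ 0.5434 -0.2106  0.1461] yaw y 85.47 tilt [-0.002  -0.0062] F [ 0.7 -0.9 -0.4] T [ 0.01 -0.05  0.01] w 0.148 g 59.9 j6 -110.1
```

```bash
for i in 1 2; do python3 -m creep '0 0 0.001 0; 0 0 0.001 0; 0 0 0 0' >/dev/null; python3 go.py; done
```

```text
t 10.12 tcp [ 0.5434 -0.2107  0.1443] yaw y 85.48 tilt [-0.0018 -0.0063] F [-1.8  0.7  5.4] T [ 0.1   0.16 -0.02] w 0.148 g 60.7 j6 -110.1
t 10.5 tcp [ 0.5435 -0.2106  0.1424] yaw y 85.48 tilt [-0.0017 -0.0063] F [-1.3 -0.1  5.9] T [0.2  0.32 0.02] w 0.148 g 61.0 j6 -110.1
```

Contact came at TCP z≈0.146, so the cap origin is 12 mm below the rim top. That is the seal, so the ears are through the notches, and the force slope matches. Press to about 18.7 mm depth.

```bash
python3 -m creep '0 0 0.0015 0; 0 0 0.0015 0; 0 0 0 0; 0 0 0 0' >/dev/null; python3 go.py;  python3 -m creep '0 0 0.0007 0; 0 0 0 0; 0 0 0 0' >/dev/null; python3 go.py
```

```text
t 11.0 tcp [ 0.5435 -0.2107  0.14  ] yaw y 85.48 tilt [-0.0014 -0.0065] F [-3.2  1.4  9.9] T [ 0.29  0.56 -0.02] w 0.148 g 61.4 j6 -110.1
t 11.38 tcp [ 0.5435 -0.2107  0.1395] yaw y 85.47 tilt [-0.0013 -0.0065] F [-3.6  1.7 10.3] T [0.33 0.65 0.  ] w 0.146 g 61.5 j6 -110.1
```

```bash
python3 -m creep '0.001 0.0005 0.0006 0; 0 0 0 0; 0 0 0 0' >/dev/null; python3 go.py;  python3 -m creep '0 0 0 4; 0 0 0 4; 0 0 0 4; 0 0 0 0' >/dev/null; python3 go.py
```

```text
t 11.75 tcp [ 0.5434 -0.2106  0.1395] yaw y 85.47 tilt [ 0.0014 -0.0079] F [-0.6 -0.7 10.6] T [-0.02  0.03  0.03] w 0.144 g 61.5 j6 -110.1
t 12.25 tcp [ 0.5431 -0.2106  0.1394] yaw y 73.42 tilt [ 0.0008 -0.0077] F [-0.2 -1.1 10.7] T [ 0.08  0.14 -0.1 ] w 0.147 g 61.5 j6 -98.0
```

Torque stayed low over 12°, so the ears are under the cams. Keep twisting and watch the forces.

```bash
python3 -m creep '0 0 0 5; 0 0 0 5; 0 0 0 5; 0 0 0 5; 0 0 0 0' >/dev/null; python3 go.py
```

```text
t 12.88 tcp [ 0.5431 -0.2106  0.1394] yaw y 53.41 tilt [ 0.0008 -0.0077] F [-0.9 -0.1 10. ] T [ 0.09  0.18 -0.08] w 0.149 g 61.5 j6 -78.0
```

```bash
python3 -m creep '0 0 0 5; 0 0 0 5; 0 0 0 5; 0 0 0 5; 0 0 0 0' >/dev/null; python3 go.py;  python3 -m creep '0 0 0 4; 0 0 0 4; 0 0 0 4; 0 0 0 4; 0 0 0 0' >/dev/null; python3 go.py
```

```text
t 13.5 tcp [ 0.5432 -0.2105  0.1394] yaw y 33.41 tilt [ 0.0009 -0.0077] F [-1.1 -0.7  9.9] T [ 0.09  0.15 -0.07] w 0.147 g 61.5 j6 -58.0
t 14.12 tcp [ 0.5432 -0.2106  0.1394] yaw y 17.42 tilt [ 0.001  -0.0078] F [-0.6 -0.2 10.3] T [ 0.05  0.17 -0.01] w 0.148 g 61.5 j6 -42.0
```

```bash
python3 -m creep '0 0 0 1.5; 0 0 0 1.5; 0 0 0 0' >/dev/null; python3 go.py;  python3 -m creep '0 0 0 1; 0 0 0 0; 0 0 0 0' >/dev/null; python3 go.py; python3 -m creep '0 0 0 1; 0 0 0 0; 0 0 0 0' >/dev/null; python3 go.py
```

```text
t 14.5 tcp [ 0.5432 -0.2107  0.1395] yaw y 14.45 tilt [ 0.001 -0.008] F [-0.3 -2.1 10.3] T [-0.06  0.09  0.05] w 0.151 g 61.5 j6 -39.1
t 14.88 tcp [ 0.5432 -0.2107  0.1394] yaw y 13.47 tilt [ 0.0011 -0.0081] F [-1.3 -1.8 10.2] T [-0.07  0.08  0.05] w 0.149 g 61.5 j6 -38.1
t 15.25 tcp [ 0.5432 -0.2108  0.1394] yaw y 12.46 tilt [ 0.001  -0.0082] F [-1.1 -1.1  9.6] T [-0.11  0.17  0.06] w 0.146 g 61.5 j6 -37.1
```

```bash
for i in 1 2; do python3 -m creep '0 0 0 1; 0 0 0 0; 0 0 0 0' >/dev/null; python3 go.py; done
```

```text
t 15.62 tcp [ 0.5432 -0.2108  0.1394] yaw y 11.46 tilt [ 0.0009 -0.0082] F [-0.6 -1.   9.7] T [-0.14  0.18  0.05] w 0.149 g 61.5 j6 -36.1
t 16.0 tcp [ 0.543  -0.2108  0.1394] yaw y 10.47 tilt [ 0.0004 -0.0082] F [-2.4 -1.5 10.3] T [-0.09  0.39  0.16] w 0.15 g 61.6 j6 -35.1
```

```bash
python3 -m creep '0 0 0 1; 0 0 0 0; 0 0 0 0' >/dev/null; python3 go.py
```

```text
t 16.38 tcp [ 0.5427 -0.2108  0.1394] yaw y 9.48 tilt [-0.0004 -0.0081] F [-3.  -1.6 10.6] T [-0.11  0.6   0.26] w 0.149 g 61.7 j6 -34.1
```

The stop is felt at yaw ≈ 10.5–11, matching 75°. Turn back about 4° into the middle of the pockets and let up.

```bash
python3 -m creep '0 0 0 -2; 0 0 0 -2; 0 0 0 0' >/dev/null; python3 go.py;  python3 -m creep '0 0 -0.001 0; 0 0 -0.001 0; 0 0 -0.001 0; 0 0 0 0; 0 0 0 0' >/dev/null; python3 go.py; python3 -m creep '0 0 -0.001 0; 0 0 0 0; 0 0 0 0' >/dev/null; python3 go.py
```

```text
t 16.75 tcp [ 0.5431 -0.2107  0.1394] yaw y 13.48 tilt [ 0.0006 -0.0079] F [-1.8 -1.1  9.9] T [-0.05  0.21  0.  ] w 0.147 g 61.5 j6 -38.1
t 17.38 tcp [ 0.543  -0.2107  0.1418] yaw y 13.46 tilt [ 0.0003 -0.0078] F [ 0.3 -1.3  7.2] T [-0.12  0.03 -0.  ] w 0.148 g 61.0 j6 -38.1
t 17.75 tcp [ 0.543  -0.2106  0.1425] yaw y 13.46 tilt [ 0.0001 -0.0077] F [ 0.5 -0.8  5.9] T [-0.26 -0.1  -0.05] w 0.15 g 60.9 j6 -38.1
```

```bash
for i in 1 2; do python3 -m creep '0 0 -0.001 0; 0 0 0 0; 0 0 0 0' >/dev/null; python3 go.py; done
```

```text
t 18.12 tcp [ 0.5429 -0.2106  0.1428] yaw y 13.46 tilt [-0.0004 -0.0074] F [ 4.2 -3.7  3.1] T [-0.6  -0.69 -0.02] w 0.153 g 60.4 j6 -38.1
t 18.5 tcp [ 0.5429 -0.2107  0.1429] yaw y 13.45 tilt [-0.0009 -0.0072] F [ 5.5 -5.3 -0.2] T [-0.71 -1.05  0.07] w 0.147 g 59.8 j6 -38.1
```

The cap rose 3.4 mm and is now held against a tug, where the free seal would push with 8 N. It is locked. Relax the load, open, and retreat.

```bash
python3 -m creep '0 0 0.0015 0; 0 0 0 0; 0 0 0 0' >/dev/null; python3 go.py; python3 -m creep '0 0 0 0; 0 0 0 0; 0 0 0 0; 0 0 0 0' 0.5 >/dev/null; python3 go.py; python3 -m creep '0 0 -0.01 0; 0 0 -0.03 0; 0 0 -0.05 0; 0 0 -0.05 0; 0 0 0 0'>/dev/null;  python3 -m creep '0 0.05 0 0; 0 0.05 0 0; 0 0.05 0 0; 0 0.05 0 0; 0 0.05 0 0; 0 0 0 0; 0 0 0 0' > /dev/null; python3 go.py; python3 -c "
from h import *
a=snap('scene','s3');b=snap('top','t3')
cv2.imwrite('pics/z4.png',np.hstack([cv2.resize(np.ascontiguousarray(a['color'][165:235,160:220]),None,fx=6,fy=6,interpolation=cv2.INTER_CUBIC),cv2.resize(np.ascontiguousarray(b['color'][160:230,300:360]),None,fx=6,fy=6,interpolation=cv2.INTER_CUBIC)])[:,:,::-1])"
```

```text
t 18.88 tcp [ 0.5429 -0.2106  0.1427] yaw y 13.46 tilt [-0.0004 -0.0075] F [ 2.6 -4.3  5.6] T [-0.65 -0.59 -0.  ] w 0.15 g 60.9 j6 -38.1
t 19.38 tcp [ 0.5421 -0.2098  0.1416] yaw y 13.48 tilt [-0.0032 -0.0055] F [-0.4 -0.3 -0.1] T [-0.01 -0.   -0.  ] w 0.503 g 0.0 j6 -38.1
t 20.88 tcp [ 0.764  -0.1498  0.2754] yaw y 13.46 tilt [ 0.0123 -0.0092] F [-0.4 -0.8  3.6] T [ 0.01  0.07 -0.03] w 0.498 g 0.0 j6 -27.3
```

View pics/z4.png

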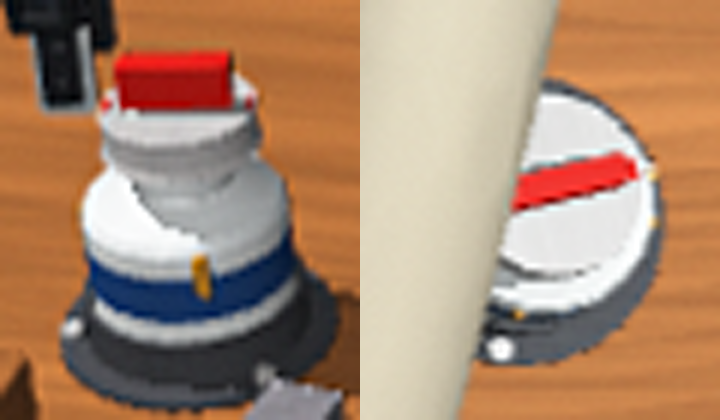

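View pics/s3.png

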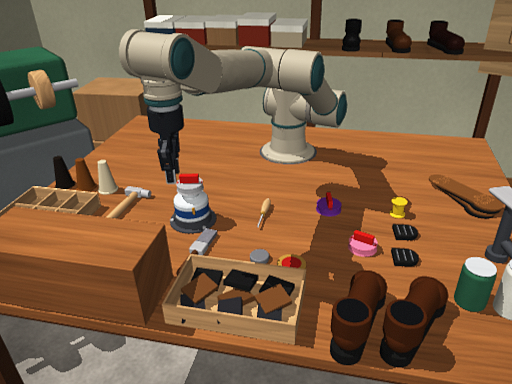

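The cap sits level and low on the rim with its bar at about -75°, roughly 71° past the notch. The gripper is clear at scene (170,160) and the bystanders are where they were.

```bash
python3 -m creep '0 -0.03 0 0; 0 0 0 0; 0 0 0 0' >/dev/null; python3 -c "
from station import arm
print(arm.observe()['force'],arm.sign_off())"
```

```text
the job is handed in; nothing more can be done
[-0.10613164  0.03758411  0.77801459] None
```

The cement pot is closed and the job handed in at about 21 s: the steel cap is about 71° past the notch, sprang up about 3 mm and held against a tug, the gripper is clear, and nothing else on the bench was touched.

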